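# Crack a walnut and lay it on the balance for the food-energy practical

## Task

Get the walnut ready for weighing in the food-energy practical. Stand it between the jaws of the nutcracker with a round cheek towards each jaw and let go of it, squeeze the two handles together until you feel the shell give and stop at once, so that the kernel inside is not crushed; then let the handles spring open, take the nut out and set it down, without dropping it, in the glass dish on the balance. Leave the dish on the balance and the bottles and the beaker where they are.

Things in the scene. Friction and masses are not known exactly. Their poses are not given: they have to be found in the camera images.
- nut_centre (a point): Middle of the walnut, half-way up. It stands on its blunt end, 37 mm tall, 22 g, z up. A dark ridge (the seam) runs over it in its x-z plane; a round cheek lies on either side along y. 28 mm wide along x (the seam); nuts differ: 31 to 37 mm along y, so the true middle along y is within 1.5 mm of this point. The shell cracks only when pressed cheek to cheek, at some 28 N on the cheeks.
- cheek (a point): Outermost point of the nut's +y cheek, half-way up, 17.0 mm from nut_centre along the nut's y while the shell is whole. Squeezed, the shell bears the first millimetre, then this cheek caves in by itself to about 14.5 mm from nut_centre and stays there (cracked); squeezed below 14.2 mm (some 23 N on the cheeks) the kernel is crushed. So small a give is better felt in the handles than seen.
- pivot (a point): Pivot of the nutcracker, 10.5 mm above the table. The nutcracker is plain dark steel and lies loose and flat on the table, two arms joined at this pivot; x and y axes lie level, the jaws and handles extend from the pivot towards -x, 184 mm in all, symmetric about the x axis while open. Arm a (y negative) is rigid with this frame. The arms are moderately heavy (0.3 kg).
- jaw_a (a point): Middle of the toothed inner face of arm a's jaw, 65 mm from the pivot, 13 mm above the table. The jaw faces are 26 mm tall (standing on the table) and 43 mm long, from 43 to 87 mm from the pivot. Open, the faces are 44 mm apart here; nothing lies between them or for 30 mm to either side of the nut's place along the nutcracker.
- jaw_b (a point): The same on arm b (y positive).
- grip_a (a point): Middle of the outer face of arm a's handle, 150 mm from the pivot, 18.5 mm above the table. Handles are straight bars 9 mm thick, from 10 to 27 mm above the table, from 87 to 178 mm from the pivot, with a round foot at the end. Open, they measure 66 mm over the outer faces here, and jaw travel is 0.43 of the travel here.
- grip_b (a point): The same on arm b's handle. Squeezing the nut, the force on each handle here climbs over some 4 to 5 mm of closing (of the width over both) to a peak of about 17 N, and falls back to 4 to 7 N when the shell gives; closing by some 4 mm more meets the kernel and crushes it at about 15 N.
- handles (a joint): Angle by which the handles have been closed, rad: 0 open (66 mm over them at the grip points), 0.10 to 0.20 when the jaws meet a nut in mid-jaw, according to its size, 0.30 stop. A weak spring opens them. With drag on the table it takes 3 to 6 N on each handle to close them empty.
- pan (a point): Middle of the top of the balance's flat pan (142 by 150 mm), 55 mm above the table. The balance is white, 235 by 172 by 45 mm, fixed; its x axis points from its display to its pan.
- dish_floor (a point): Middle of the inner floor of the loose clear glass dish on the pan: 90 mm outside, 85 mm inside, wall 14 mm tall from the pan, floor 3 mm thick, 60 g.
- amber: Small amber glass bottle with a white cap, 44 mm wide, 85 mm tall, bystander; origin under its centre.
- reagent: White plastic bottle with a red cap, 76 mm wide, 170 mm tall, bystander; origin under its centre.
- beaker: Empty glass beaker, 50 mm wide, 60 mm tall, bystander; origin under its centre.
Mind the look-alikes: they are no part of the job. There is more than one size of the part that bears nut_centre; the job needs the smaller.

How it is judged:
On the way, in this order (a step that is already met when the one before it is completed fails the run):
1. the whole walnut stands upright between the jaws, cheeks to the jaws, let go (x of nut_centre in the frame of pivot between -0.083 and -0.047 m and y of nut_centre in the frame of pivot between -0.014 and 0.014 m and height (world z) of nut_centre below 0.026 m and angle between nut_centre's own z axis and vertical below 0.3 rad and angle between the y axis of nut_centre and the y axis of pivot, either way round below 0.4 rad and y of cheek in the frame of nut_centre above 0.016 m and contact force between the fingers and nut below 0.1 N), for 0.2 s.
2. the shell has given between the jaws, the fingers not on the nut (x of nut_centre in the frame of pivot between -0.083 and -0.047 m and y of nut_centre in the frame of pivot between -0.014 and 0.014 m and y of cheek in the frame of nut_centre between 0.0142 and 0.0151 m and contact force between the fingers and nut below 0.1 N), for 0.1 s.
At the end, for the whole second after the job is handed in: The nut is cracked (its shell given by 1.9 to 2.8 mm) and rests, released, on the floor of the dish, its middle within 32 mm of the dish's; the dish lies flat on the pan, within 45 mm of its middle; the nutcracker's handles are open (under 0.06 rad) (y of cheek in the frame of nut_centre between 0.0142 and 0.0151 m and horizontal distance between nut_centre and dish_floor below 0.032 m and z of nut_centre in the frame of dish_floor between 0.008 and 0.024 m and linear speed of nut below 0.02 m/s and horizontal distance between dish_floor and pan below 0.045 m and z of dish_floor in the frame of pan between 0 and 0.007 m and angle between dish_floor's own z axis and vertical below 0.1 rad and value of joint handles below 0.06 rad and contact force between the fingers and nut below 0.1 N); the robot touches nothing.
It fails at once if the kernel is crushed (the nut squeezed by over 2.8 mm) (y of cheek in the frame of nut_centre below 0.0142 m).
It fails at once if the nut is dropped or thrown (it moves freely at over 0.75 m/s) (linear speed of nut above 0.75 m/s and contact force between the fingers and nut below 0.1 N and contact force between nut and cracker below 0.1 N).
It fails at once if a bottle or the beaker is moved by over 30 mm or tipped (distance of any of amber, reagent, beaker from where it was at the start of the episode above 0.03 m or angle between any of amber, reagent, beaker's own z axis and vertical above 0.3 rad).
It also fails if it takes over 66 s, if anything falls off the work surface, if the arm or the gripper's body presses on something with over 40 N, if the wrist force passes 120 N, or if a joint passes its speed limit or range.

## Robot

A 6-joint arm with a two-finger parallel gripper is mounted at the origin on the work surface. World frame = base frame: x ahead of the robot, y to its left, z up, the work surface at z = 0. Lengths are in m, angles in rad, forces in N, time in s.
With the tool pointing down it reaches from about 0.275 to 1 m from the base axis. Payload 8.4 kg.
Tool frame: the origin (TCP) lies on the centre line of the jaws, within the pads' length; the fingertips stand 17 mm ahead of it and the grasp point (between the pads) lies 2 mm behind it (bot.tcp_to_tips is the y of the fingertips in the tool frame, in m); y points along the fingers, z is the direction in which the jaws open and shut, and the axes are right-handed (so a half turn about y gives the same grasp; the last joint's range is limited). The gripper opens to 85 mm and grips with 20 to 120 N. Pads are 22 mm wide; open, the fingers measure 114 mm over their backs; the gripper's body (76 mm by 85 mm) begins 54 mm behind the grasp point. The pads swing forward as they close: fully open they stand 13 mm farther back than shut.
Start: joints at [1.346, 0.353, 1.633, -0, 1.155, -0.002], TCP at [0.138, 0.61, 0.248] pointing down, gripper open.
Joint ranges: [-2.63, 2.63], [-0.92, 2.1], [0.06, 2.66], [-1.3, 4.44], [0, 2.69], [-3.02, 3.02]. Speed limits (rad/s): [2.22, 2.22, 2.79, 3.14, 3.14, 3.14].

## Interface

Orientations are given as a unit quaternion [x, y, z, w].
In Python, from workcell import bot, hand, kinematics, get_obs, vision, hand_in gives the robot as it stands. The module is installed in compiled form; this text tells all that it offers. Calls block until the motion is done:
- bot.reach(position, orientation): joint-space move of the TCP to a pose.
- bot.servo_line(position, ori=None, velocity=0.15): straight line of the TCP; ori=None keeps the orientation; velocity is the mean speed in m/s.
- bot.goto_joints(angles): joint-space move.
- hand.move_gripper(opening, strength=None): finger opening in m; strength is the grip in N (None keeps the last); returns when the fingers have stopped.
- bot.dwell(seconds).
- kinematics.solve_ik(position, orientation): joint angles nearest the present ones, or None.
- get_obs(): the state.
- vision.read_camera(name): name is "side" or "top" or "wrist"; returns a dict with "frame" (480x640x3 uint8, red, green, blue), "intrinsics" (3x3 intrinsics, pixels), "view" (4x4, takes a point from world to camera coordinates). Camera axes: x right, y down, z forward; pixel columns grow to the right and rows downward; lengths in m; the calibration is good to about 2 mm. A picture is of the moment at which its call begins. There is no depth.
A pose or a line that the arm cannot do raises bot.IKError and nothing moves.
- hand_in(): hands the job in, once; it reports no verdict.
The state is a dict: "time_s": time; "joint_pos": joint angles; "joint_vel": joint speeds; "joint_efforts": joint torques, N m; "position": TCP position; "orientation": TCP orientation; "wrist_force": force on the tool from outside, world axes, zero at the start; "ft_torque": the same for the moment, N m; "gripper_width": finger opening in m.
Only numpy, scipy, OpenCV 4.12 (cv2) and the standard library are available. Lean on these libraries where they do the work, as an engineer would, in place of code of your own. Each camera call takes 0.05 s, during which the arm holds its last target.

## Working session

There is one attempt and no reset: what is moved stays moved. The work goes in short steps, each a Python script; the robot and the scene stay as the last script left them, time stands still between calls to the robot, and variables do not carry over. Pictures are saved under pics/ and viewed, and the job is handed in when it is done.

```bash
mkdir -p pics; ls
python3 - <<'E'
from workcell import bot,hand,kinematics,get_obs,vision
import cv2,numpy as np
np.set_printoptions(precision=4,suppress=True)
for n in ("side","top","wrist"):
    r=vision.read_camera(n); cv2.imwrite(f"pics/{n}0.png",r["frame"][:,:,::-1]); print(n,r["intrinsics"],r["view"])
o=get_obs(); print({k:np.round(v,3) for k,v in o.items()}, bot.tcp_to_tips)
E
```

```text
pics
side [[491.9899   0.     319.3614]
 [  0.     491.9899 234.9269]
 [  0.       0.       1.    ]] [[ 0.6673 -0.7447 -0.0045 -0.4306]
 [-0.3858 -0.3405 -0.8575  0.2836]
 [ 0.637   0.574  -0.5145  0.6746]
 [ 0.      0.      0.      1.    ]]
top [[540.7283   0.     315.6444]
 [  0.     540.7283 238.5771]
 [  0.       0.       1.    ]] [[-0.0287 -0.9996  0.0025 -0.015 ]
 [-0.9983  0.0285 -0.0503  0.597 ]
 [ 0.0502 -0.004  -0.9987  1.0424]
 [ 0.      0.      0.      1.    ]]
wrist [[427.2475   0.     321.2871]
 [  0.     427.2475 240.8847]
 [  0.       0.       1.    ]] [[ 0.2211  0.9753 -0.0015 -0.6236]
 [ 0.939  -0.2124  0.2706 -0.0333]
 [ 0.2636 -0.0612 -0.9627  0.3778]
 [ 0.      0.      0.      1.    ]]
{'time_s': np.float64(0.15), 'joint_pos': array([ 1.346,  0.353,  1.634,  0.   ,  1.155, -0.002]), 'joint_vel': array([ 0.001, -0.002, -0.002, -0.001,  0.001,  0.001]), 'joint_efforts': array([  0.   , -60.563, -34.234,  -0.   ,   0.006,  -0.   ]), 'position': array([0.138, 0.609, 0.248]), 'orientation': array([ 0.703, -0.079,  0.079, -0.702]), 'wrist_force': array([ 0.018, -0.189, -0.59 ]), 'ft_torque': array([-0.027,  0.017, -0.004]), 'gripper_width': np.float64(0.085)} 0.017
```

View pics/top0.png

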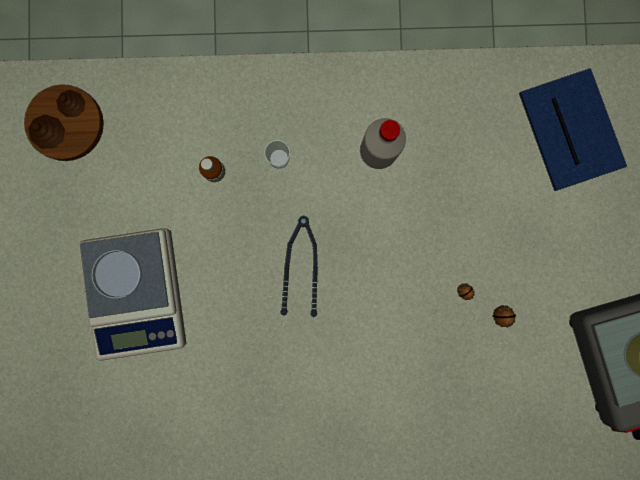

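View pics/side0.png

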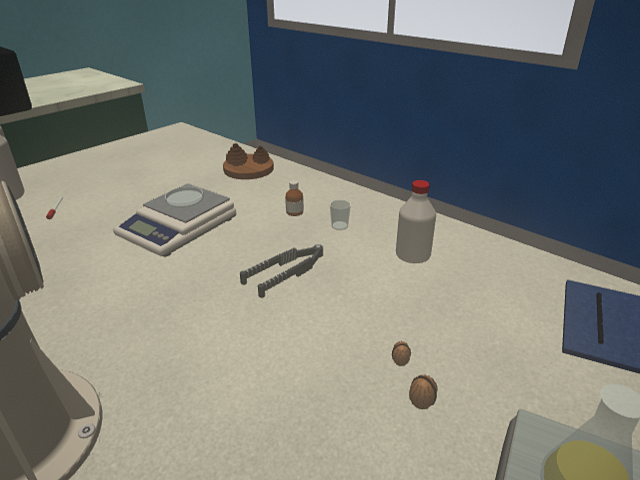

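View pics/wrist0.png

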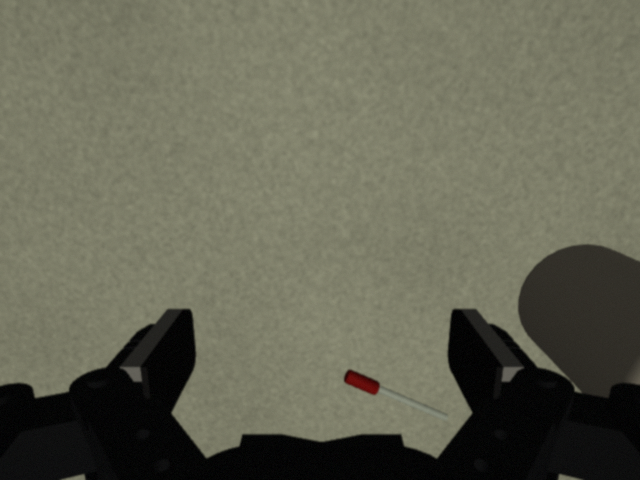

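Top picture: the candidates for the walnut are the small nut at (466,292), the large nut at (504,316), and two cone-like things on the wooden disc at (70,102) and (45,131). I choose the smaller nut at (466,292). The nutcracker pivot is at (303,220), with handle feet at (284,312) and (314,313). The dish is at (116,274).

```bash
cat > h.py <<'E'
from workcell import bot,hand,kinematics,get_obs,vision,hand_in
import cv2,numpy as np
from scipy.spatial.transform import Rotation as R
np.set_printoptions(precision=4,suppress=True)
def cam(n,name=None):
    r=vision.read_camera(n)
    if name: cv2.imwrite(f"pics/{name}.png",r["frame"][:,:,::-1])
    return r
def px2w(r,uv,z):
    K,V=np.array(r["intrinsics"]),np.array(r["view"]); uv=np.atleast_2d(uv).astype(float)
    d=(np.linalg.inv(K)@np.c_[uv,np.ones(len(uv))].T).T@V[:3,:3]
    c=-V[:3,:3].T@V[:3,3]
    return c+d*((z-c[2])/d[:,2])[:,None]
def w2px(r,p):
    q=np.c_[np.atleast_2d(p),np.ones(len(np.atleast_2d(p)))]@np.array(r["view"]).T
    q=q[:,:3]@np.array(r["intrinsics"]).T; return q[:,:2]/q[:,2:]
def down(a):
    """tool pointing down, jaw-opening axis (tool z) horizontal at world angle a"""
    y=np.array([0,0,-1.]); z=np.array([np.cos(a),np.sin(a),0]); x=np.cross(y,z)
    return R.from_matrix(np.c_[x,y,z]).as_quat()
def crop(r,box,name,s):
    u,v,w,h=box; c=r["frame"][v:v+h,u:u+w,::-1]
    cv2.imwrite(f"pics/{name}.png",cv2.resize(c,None,fx=s,fy=s,interpolation=cv2.INTER_CUBIC))
E
python3 - <<'E'
from h import *
t=cam("top"); crop(t,(440,270,90,65),"nutcrop",8); crop(t,(265,205,75,120),"crcrop",5)
s=cam("side"); crop(s,(380,330,80,90),"nutside",6)
print(px2w(t,[(466,292),(504,316)],0.018),px2w(t,[(303,220),(284,312),(314,313)],0.02),px2w(t,[(116,274)],0.06))
print(R.from_quat(get_obs()["orientation"]).as_matrix())
E
```

```text
[[ 0.484  -0.321   0.018 ]
 [ 0.4356 -0.3927  0.018 ]] [[ 0.633  -0.0085  0.02  ]
 [ 0.4557  0.0331  0.02  ]
 [ 0.4521 -0.0248  0.02  ]] [[0.5385 0.3421 0.06  ]]
[[ 0.9753 -0.0002  0.221 ]
 [-0.221  -0.0006  0.9753]
 [-0.     -1.     -0.0006]]
```

View pics/nutcrop.png

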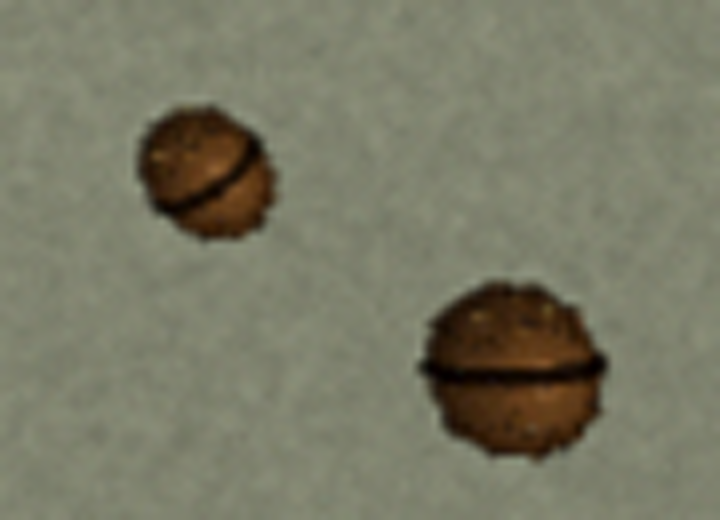

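View pics/crcrop.png

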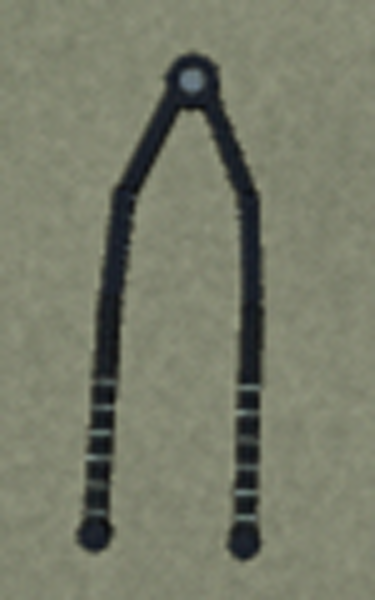

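View pics/nutside.png

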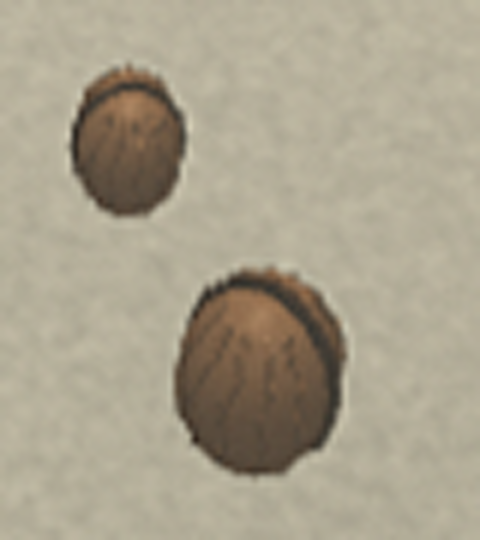

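The crop confirms the small nut: about 28 mm wide along its seam, with the seam running at roughly -59° in the world. Next I take close wrist views of the nut and the cracker.

Run:
```python
from h import *
a=np.deg2rad(-59)
bot.reach([0.484,-0.321,0.20],down(a)); print(get_obs()["time_s"],get_obs()["joint_pos"],get_obs()["position"])
r=cam("wrist","w1")
V=r["view"]; print(-V[:3,:3].T@V[:3,3])
print(w2px(r,[[0.484,-0.321,0.0],[0.484,-0.321,0.037]]))
```

```text
3.7167 [-0.5872  0.3357  1.7759  0.0001  1.0299  0.4415] [ 0.4844 -0.3205  0.2   ]
[ 0.5419 -0.2853  0.3242]
[[322.4405 211.4809]
 [322.5583 222.5152]]
```

View pics/w1.png

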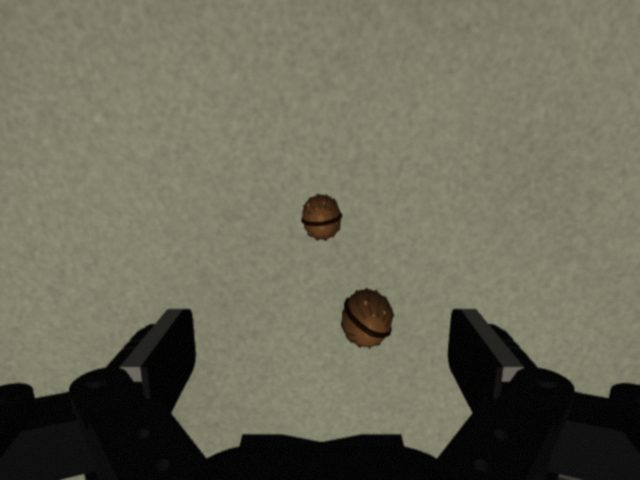

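Run:
```python
from h import *
im=cv2.imread("pics/w1.png"); c=im[180:260,280:370]; cv2.imwrite("pics/w1c.png",cv2.resize(c,None,fx=8,fy=8,interpolation=cv2.INTER_CUBIC))
h=cv2.cvtColor(im,cv2.COLOR_BGR2HSV)[180:260,280:370]
m=(h[:,:,1]>105).astype(np.uint8); n,l,st,ce=cv2.connectedComponentsWithStats(m); print(st,ce)
v=c.max(2); ys,xs=np.nonzero((v<45)); print(len(xs)); 
if len(xs)>5: print(np.polyfit(xs,ys,1), xs.min()+280,xs.max()+280,ys.mean()+180)
```

```text
[[   0    0   90   80 5874]
 [  22   15   39   45 1326]] [[45.2646 40.0577]
 [41.1131 37.0294]]
215
[-0.1952 45.0902] 302 341 216.6232558139535
```

View pics/w1c.png

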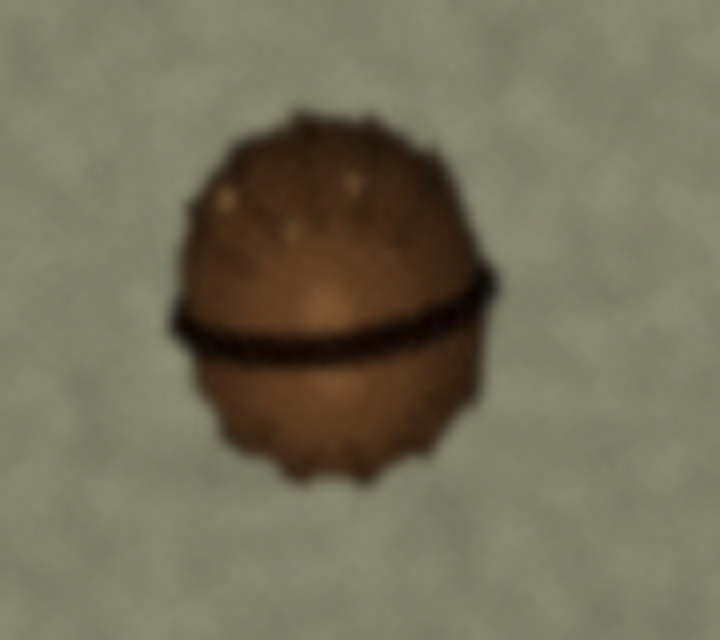

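Run:
```python
from h import *
r=cam("wrist")
p=px2w(r,[(302.5,220.6),(341.25,215.4),(321.9,218.0)],0.0185); print(p)
d=p[1]-p[0]; L=np.hypot(*d[:2]); a=np.arctan2(d[1],d[0]); print(L,np.rad2deg(a))
r2=cam("top"); print(px2w(r2,[(465.8,291.5)],0.0185))
# side check
s=cam("side"); print(w2px(s,[p[2]]))
```

```text
[[ 0.4739 -0.31    0.0185]
 [ 0.4919 -0.3323  0.0185]
 [ 0.4829 -0.3212  0.0185]]
0.02864730171357867 -51.12522623127148
[[ 0.485  -0.3205  0.0185]]
[[400.9658 353.9609]]
```

Run:
```python
from h import *
a=np.deg2rad(-52)
p=np.array([0.4834,-0.3210])
hand.move_gripper(0.06)
bot.reach([*p,0.08],down(a))
bot.servo_line([*p,0.020],velocity=0.06)
print(get_obs()["time_s"],get_obs()["wrist_force"])
for w in (0.036,0.030,0.024):
    hand.move_gripper(w,20); o=get_obs(); print(o["time_s"],w,o["gripper_width"],o["wrist_force"])
cam("side","s2"); cam("wrist","w2")
```

```text
5.9917 [-0.4808  0.2242 -0.1541]
6.35 0.036 0.03598129214618194 [-0.2347 -0.4577  0.5131]
6.5833 0.03 0.030259952290179904 [0.029  0.7202 0.0984]
6.8 0.024 0.027228107484491178 [-0.4559  0.3055  3.3603]
```

Run:
```python
from h import *
p=np.array([0.4834,-0.3210])
bot.servo_line([*p,0.12],velocity=0.12)
bot.reach([0.50,0.0,0.24],down(np.deg2rad(-4)))
o=get_obs(); print(o["time_s"],o["gripper_width"],o["wrist_force"])
cam("wrist","w3"); cam("top","t3")
```

```text
9.175 0.027052696254969814 [ 0.1242 -0.5945  0.138 ]
```

View pics/w3.png

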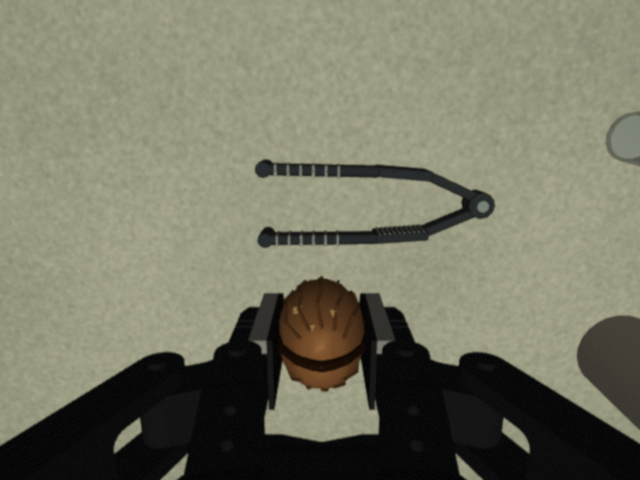

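Run:
```python
from h import *
w=cam("wrist"); im=w["frame"][140:260,240:510,::-1]; cv2.imwrite("pics/w3c.png",cv2.resize(im,(783,348),interpolation=cv2.INTER_CUBIC))
t=cam("top"); s=cam("side")
crop(s,(230,235,110,70),"s3c",7)
for z in (0.015,0.02,0.025): print(z,px2w(w,[(482,205.5),(264,169),(266.5,238)],z)[:,:2].round(4).tolist(),px2w(t,[(303,221),(284,311.6),(313.8,313.2)],z)[:,:2].round(4).tolist())
```

```text
0.015 [[0.6308, -0.0099], [0.454, 0.0329], [0.4499, -0.0249]] [[0.6315, -0.0083], [0.4561, 0.0334], [0.4513, -0.0244]]
0.02 [[0.629, -0.0088], [0.4547, 0.0334], [0.4507, -0.0236]] [[0.631, -0.0084], [0.4565, 0.0331], [0.4518, -0.0244]]
0.025 [[0.6272, -0.0076], [0.4555, 0.0339], [0.4514, -0.0223]] [[0.6306, -0.0085], [0.4569, 0.0328], [0.4522, -0.0244]]
```

View pics/w3c.png

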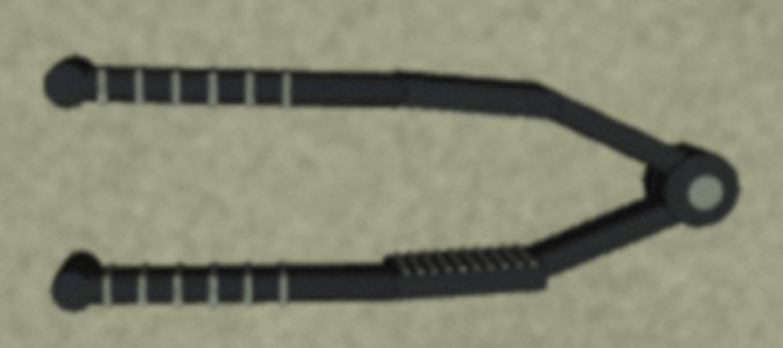

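View pics/s3c.png

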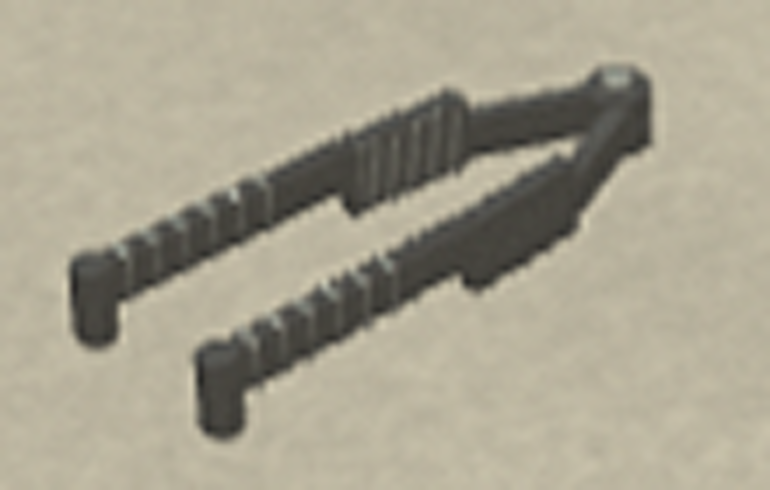

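```bash
cat >> h.py <<'E'
PIV=np.array([0.6295,-0.0083]); AX=np.deg2rad(-4.5)
def cr(x,y,z=0):
    c,s=np.cos(AX),np.sin(AX); return np.array([PIV[0]+c*x-s*y,PIV[1]+s*x+c*y,z])
E
python3 - <<'E'
from h import *
q=down(AX)
bot.reach(cr(-.067,0,0.10),q)
bot.servo_line(cr(-.067,0,0.045),velocity=0.1)
print(get_obs()["time_s"])
s=cam("side"); crop(s,(210,170,160,120),"s4",5)
w=cam("wrist","w4")
E
```

```text
10.7833
```

View pics/w4.png

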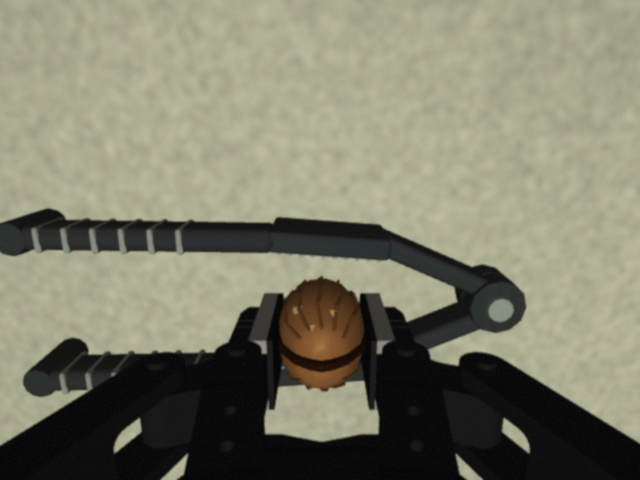

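View pics/s4.png

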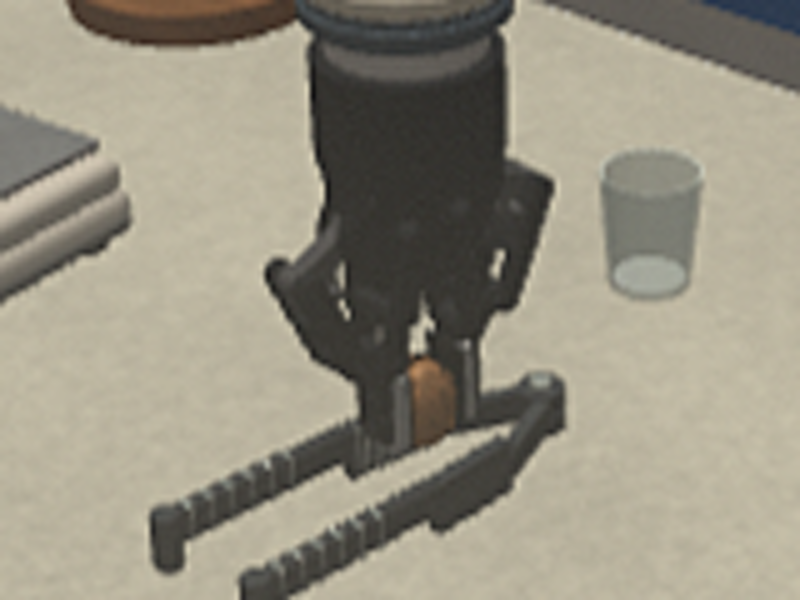

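Run:
```python
from h import *
w=cam("wrist")
for y in (.022,0,-.022): print(y,w2px(w,[cr(-.067,y,.026),cr(-.087,y,.026),cr(-.043,y,.026)]).round(1).tolist())
print(w2px(w,[cr(0,0,.025),cr(-.178,.0285,.027),cr(-.178,-.0285,.027)]).round(1).tolist())
```

```text
0.022 [[323.7, 256.8], [267.2, 256.8], [391.5, 256.8]]
0 [[323.6, 313.8], [269.3, 313.8], [388.9, 313.7]]
-0.022 [[323.6, 366.5], [271.2, 366.6], [386.4, 366.5]]
[[504.6, 312.5], [4.2, 239.9], [34.2, 383.1]]
```

Predicted jaw edges and pivot match the image to within about 2 mm, so I lower the nut and release it.

Run:
```python
from h import *
bot.servo_line(cr(-.067,0,0.0205),velocity=0.05)
print(get_obs()["wrist_force"])
hand.move_gripper(0.037)
bot.dwell(0.1); o=get_obs(); print(o["wrist_force"],o["gripper_width"])
bot.servo_line(cr(-.067,0,0.12),velocity=0.1)
print(get_obs()["time_s"])
s=cam("side"); crop(s,(230,220,110,80),"s5",7)
w=cam("wrist","w5")
```

```text
[-0.1864 -0.3485 -0.6052]
[ 1.4844 -0.586  -0.3751] 0.0374948337776126
13.075
```

View pics/w5.png

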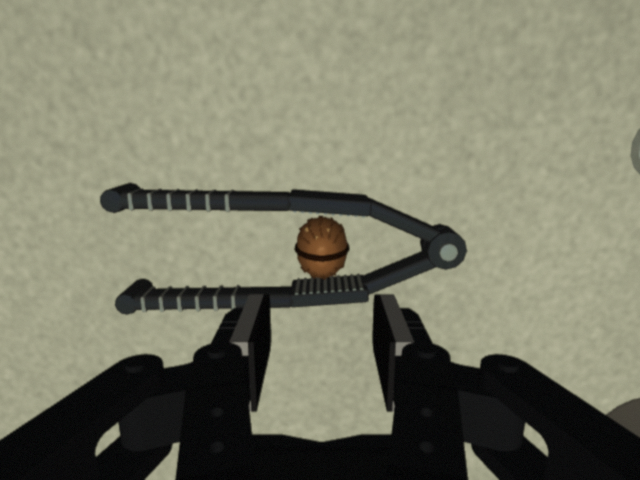

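View pics/s5.png

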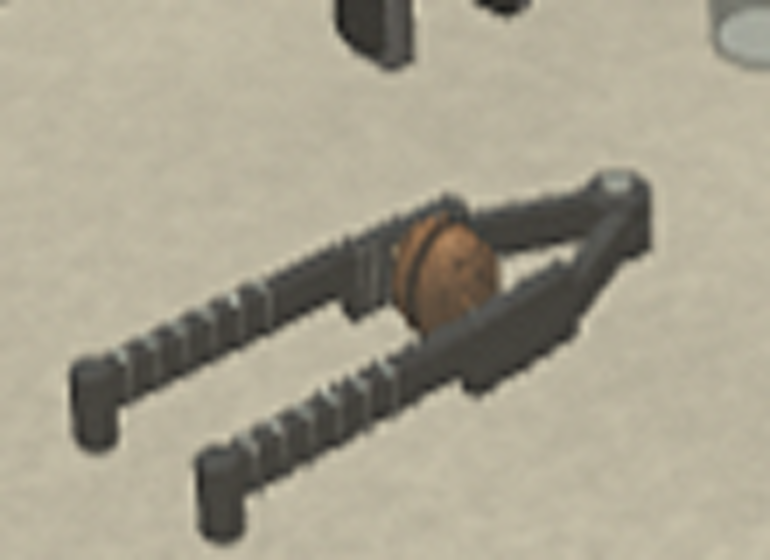

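Wrist picture: the nut stands upright at (322,247) between the jaws with its seam along the cracker, and the fingers are clear. Next I go to the handles.

```bash
cat >> h.py <<'E'
def sq(w,n=5):
    hand.move_gripper(w,20); fs=[];ws=[];ts=[]
    o=get_obs(); t=o["time_s"]
    for i in range(n):
        if i: bot.dwell(0.02); o=get_obs()
        fs.append(o["wrist_force"]); ws.append(o["gripper_width"]); ts.append(o["ft_torque"])
    print(f"{t:.2f} cmd {w*1e3:.2f} w {ws[0]*1e3:.3f}->{ws[-1]*1e3:.3f} lag {(np.mean(ws)-w)*1e3:.3f}",np.mean(fs,0).round(2),np.mean(ts,0).round(3),flush=True)
    return ws[-1]
E
python3 - <<'E'
from h import *
q=down(AX-np.pi/2)
hand.move_gripper(0.085)
bot.reach(cr(-.150,0,0.10),q)
bot.servo_line(cr(-.150,0,0.021),velocity=0.1)
o=get_obs(); print(o["time_s"],o["wrist_force"])
cam("wrist","w6")
for w in (.080,.075,.070,.067,.065,.063,.061,.059,.057,.055,.053,.051): sq(w,2)
cam("wrist","w6b")
E
```

```text
16.0583 [-0.4285  0.0177 -0.0613]
16.33 cmd 80.00 w 79.996->80.005 lag 0.000 [ 0.87 -0.39  0.27] [-0.022 -0.044  0.001]
16.57 cmd 75.00 w 75.160->75.244 lag 0.202 [-0.69  0.17 -0.48] [-0.039  0.027  0.009]
16.82 cmd 70.00 w 69.927->69.583 lag -0.245 [ 0.52  0.29 -0.38] [0.017 0.007 0.008]
17.05 cmd 67.00 w 66.733->67.023 lag -0.122 [-0.3  -1.17  1.22] [-0.336  0.052  0.023]
17.28 cmd 65.00 w 64.880->64.860 lag -0.130 [-1.21 -1.34  4.53] [-0.188  0.192 -0.037]
17.52 cmd 63.00 w 63.274->63.010 lag 0.142 [-1.31 -0.43  6.34] [-0.121  0.207 -0.051]
17.75 cmd 61.00 w 61.177->60.813 lag -0.005 [-0.8  -0.69  5.74] [-0.042  0.135 -0.082]
17.98 cmd 59.00 w 58.763->59.113 lag -0.062 [-0.71 -0.45  6.69] [-0.041  0.135 -0.009]
18.22 cmd 57.00 w 57.170->57.092 lag 0.131 [-1.6  -0.46  7.17] [-0.035  0.17  -0.019]
18.45 cmd 55.00 w 55.306->55.239 lag 0.273 [-1.27  0.69  7.6 ] [-0.016  0.171  0.015]
18.68 cmd 53.00 w 53.130->53.080 lag 0.105 [-1.52  0.36  8.08] [-0.007  0.182  0.009]
18.92 cmd 51.00 w 51.152->50.998 lag 0.075 [-1.99  0.15  8.43] [0.014 0.208 0.028]
```

View pics/w6b.png

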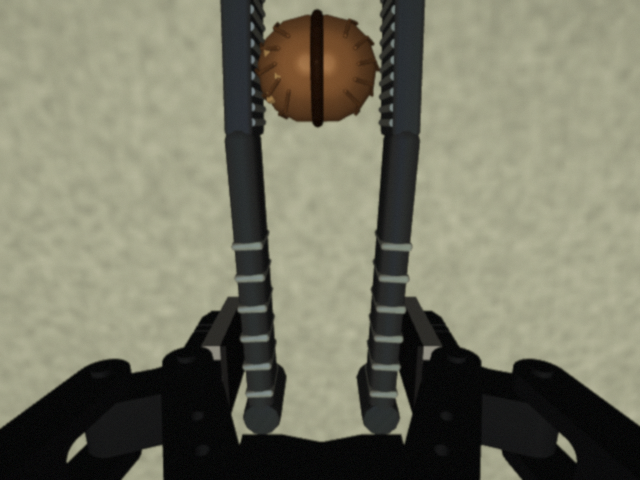

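The wrist Fz rises with handle force, because the swinging pads drag on the handles, so it can serve as my force signal. I now step finely.

```bash
cat >> h.py <<'E'
def sq2(w,n=6):
    hand.move_gripper(w,20); O=[]
    for i in range(n):
        bot.dwell(0.02); O.append(get_obs())
    f=np.array([o["wrist_force"] for o in O]); t=np.array([o["ft_torque"] for o in O]); g=np.array([o["gripper_width"] for o in O])
    print(f"{O[-1]['time_s']:.2f} cmd {w*1e3:.2f} lag {(g.mean()-w)*1e3:.3f}",f.mean(0).round(2),t.mean(0).round(3),flush=True)
    return f.mean(0)[2],g.mean()-w
E
python3 - <<'E'
from h import *
pk=0
for w in np.arange(.0505,.0469,-.0005):
    fz,l=sq2(w); pk=max(pk,fz)
    if pk>11 and fz<pk-2.5: print("DROP"); break
cam("wrist","w7")
E
```

```text
19.30 cmd 50.50 lag 0.092 [-1.93 -0.23  9.17] [0.005 0.213 0.024]
19.62 cmd 50.00 lag 0.168 [-2.    0.41  9.63] [0.015 0.191 0.008]
19.93 cmd 49.50 lag 0.091 [-1.8  -0.07  9.48] [-0.004  0.177 -0.011]
20.25 cmd 49.00 lag 0.104 [-2.05  0.03 10.04] [-0.02   0.211 -0.036]
20.57 cmd 48.50 lag 0.279 [-1.87 -0.34 10.13] [ 0.01   0.22  -0.028]
20.88 cmd 48.00 lag 0.193 [-1.5  -0.04  9.98] [ 0.008  0.19  -0.005]
21.20 cmd 47.50 lag 0.147 [-1.62  0.34 10.2 ] [ 0.049  0.207 -0.011]
21.52 cmd 47.00 lag 0.056 [-1.63  0.08 10.33] [ 0.041  0.193 -0.019]
```

Run:
```python
from h import *
pk=0; f0=None
for w in np.arange(.0465,.0419,-.0005):
    fz,l=sq2(w,5); pk=max(pk,fz)
    if fz<pk-1.5 or l>6e-4: print("STOP"); break
w=cam("wrist","w8"); crop(w,(200,0,240,140),"w8c",3)
```

```text
21.87 cmd 46.50 lag 0.108 [-1.82  0.74 10.22] [0.058 0.187 0.001]
22.17 cmd 46.00 lag 0.055 [-1.83  0.4  10.88] [0.03  0.218 0.002]
22.47 cmd 45.50 lag 0.167 [-1.5  -0.21 10.63] [ 0.066  0.222 -0.002]
22.77 cmd 45.00 lag 0.129 [-1.58  0.36 10.44] [ 0.029  0.193 -0.003]
23.07 cmd 44.50 lag 0.167 [-2.01  0.42 11.04] [ 0.058  0.198 -0.017]
23.37 cmd 44.00 lag 0.070 [-1.81  0.39 11.45] [0.047 0.221 0.001]
23.67 cmd 43.50 lag 0.124 [-2.03  0.28 11.4 ] [0.029 0.212 0.021]
23.97 cmd 43.00 lag 0.113 [-2.16  0.12 11.39] [ 0.033  0.214 -0.003]
24.27 cmd 42.50 lag 0.222 [-2.07  0.39 11.76] [ 0.045  0.217 -0.014]
24.57 cmd 42.00 lag 0.300 [-2.43  0.28 11.84] [0.053 0.242 0.007]
```

View pics/w8c.png

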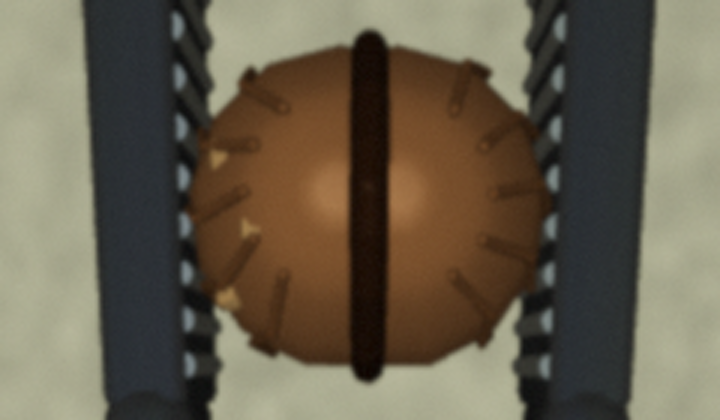

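Run:
```python
from h import *
pk=0; f0=None
for w in np.arange(.0416,.0383,-.0004):
    fz,l=sq2(w,6); pk=max(pk,fz)
    if fz<pk-1.2: print("STOP"); break
w=cam("wrist","w9"); crop(w,(200,0,240,140),"w9c",3)
```

```text
24.93 cmd 41.60 lag 0.165 [-2.2   0.54 12.41] [ 0.076  0.251 -0.017]
25.25 cmd 41.20 lag 0.108 [-2.13  0.66 13.17] [0.06  0.251 0.022]
25.57 cmd 40.80 lag 0.206 [-2.57  0.51 13.94] [0.052 0.286 0.004]
25.88 cmd 40.40 lag 0.369 [-2.58  0.14 14.84] [ 0.067  0.33  -0.009]
26.20 cmd 40.00 lag 0.254 [-3.74  0.42 15.48] [0.049 0.355 0.004]
26.52 cmd 39.60 lag 0.376 [-3.36  0.18 16.55] [ 0.029  0.379 -0.017]
26.83 cmd 39.20 lag 0.301 [-3.45  0.23 17.24] [ 0.002  0.409 -0.001]
27.15 cmd 38.80 lag 0.363 [-3.69 -0.06 18.41] [-0.018  0.435 -0.008]
27.47 cmd 38.40 lag 0.458 [-4.06 -0.03 18.45] [-0.011  0.458 -0.   ]
```

View pics/w9c.png

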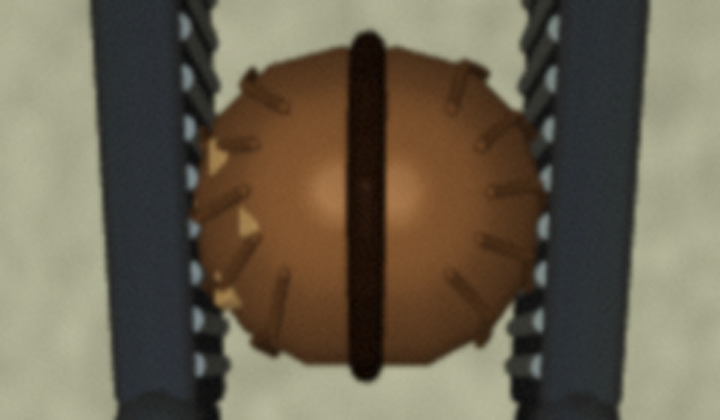

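Contact is at about 42 mm, and both Fz and torque climb clearly from there. I continue with smaller steps and a stop on any drop.

Run:
```python
from h import *
pk=18.4
for w in np.arange(.0381,.0362,-.0003):
    fz,l=sq2(w,5); pk=max(pk,fz)
    if fz<pk-1.2: print("STOP"); break
w=cam("wrist","w10"); crop(w,(200,0,240,140),"w10c",3)
```

```text
27.82 cmd 38.10 lag 0.973 [-3.68  0.36 19.2 ] [-0.045  0.446  0.004]
28.12 cmd 37.80 lag 1.132 [-3.69 -0.1  18.71] [-0.015  0.46   0.017]
28.42 cmd 37.50 lag 1.786 [-3.61  0.11 18.18] [-0.036  0.446  0.008]
28.72 cmd 37.20 lag 1.780 [-3.5   0.15 18.56] [-0.024  0.467 -0.011]
29.02 cmd 36.90 lag 2.018 [-3.39  0.15 18.47] [-0.036  0.44  -0.001]
29.32 cmd 36.60 lag 2.503 [-3.84  0.05 18.71] [-0.049  0.455 -0.013]
29.62 cmd 36.30 lag 2.832 [-3.89 -0.24 18.56] [-0.032  0.458  0.008]
```

View pics/w10c.png

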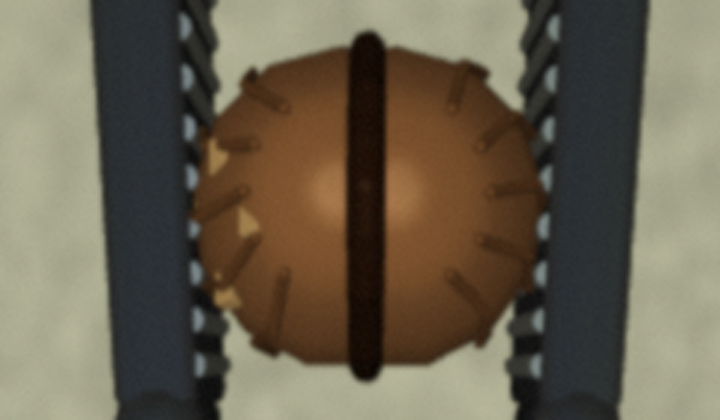

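The gripper stalled at about 39.1 mm because its 20 N limit was reached, and the shell is still whole. I move the command back to the actual width before raising the strength, so that nothing can run on when the shell gives.

```bash
sed -i 's/def sq2(w,n=6):/def sq2(w,n=6,S=20):/; s/hand.move_gripper(w,20); O=/hand.move_gripper(w,S); O=/' h.py
python3 - <<'E'
from h import *
sq2(.0391,4,20)
pk=17.
for w in np.arange(.0390,.0365,-.0003):
    fz,l=sq2(w,5,40); pk=max(pk,fz)
    if fz<pk-1.5 or l>.0009: print("STOP"); break
w=cam("wrist","w11"); crop(w,(200,0,240,140),"w11c",3)
E
```

```text
29.95 cmd 39.10 lag 0.020 [-3.78  0.03 18.34] [-0.023  0.445  0.012]
30.25 cmd 39.00 lag 0.098 [-3.94  0.01 17.87] [-0.049  0.433 -0.018]
30.55 cmd 38.70 lag 0.318 [-3.35 -0.53 18.14] [-0.066  0.44  -0.004]
30.85 cmd 38.40 lag 0.419 [-3.92 -0.07 19.25] [-0.055  0.465  0.018]
31.15 cmd 38.10 lag 0.445 [-4.29 -0.33 19.76] [-0.08   0.482 -0.003]
31.45 cmd 37.80 lag 0.496 [-4.04 -0.95 20.15] [-0.156  0.525 -0.027]
31.75 cmd 37.50 lag 0.532 [-4.48 -1.22 20.5 ] [-0.21   0.538  0.008]
32.05 cmd 37.20 lag 0.153 [-1.08 -1.19  8.5 ] [-0.255  0.069 -0.02 ]
STOP
```

View pics/w11c.png

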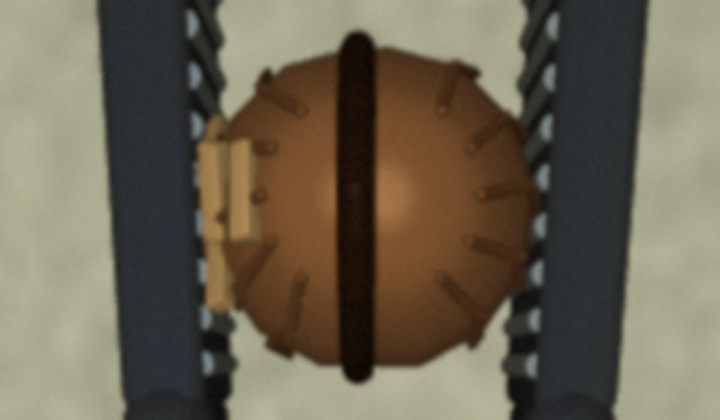

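The shell gave: Fz fell from 20.5 to 8.5 N and the cave-in is visible on the left cheek. I stop squeezing and open.

Run:
```python
from h import *
bot.dwell(.1)
for w in (.042,.048,.055,.063,.072,.085): hand.move_gripper(w,20)
o=get_obs(); print(o["time_s"],o["wrist_force"])
bot.servo_line(cr(-.150,0,0.12),velocity=0.1)
bot.reach(cr(-.067,-0.01,0.17),down(AX))
print(get_obs()["time_s"])
s=cam("side"); crop(s,(230,220,110,80),"s12",7)
w=cam("wrist","w12"); crop(w,(200,130,240,140),"w12c",3)
t=cam("top","t12")
print(w2px(w,[cr(0,0,.025),cr(-.067,0,.0185),cr(-.178,.0285,.027),cr(-.178,-.0285,.027)]).round(1).tolist())
```

```text
33.7 [0.1374 0.2024 0.3065]
36.2667
[[428.9, 214.8], [324.5, 212.7], [145.7, 170.7], [155.5, 258.1]]
```

View pics/w12.png

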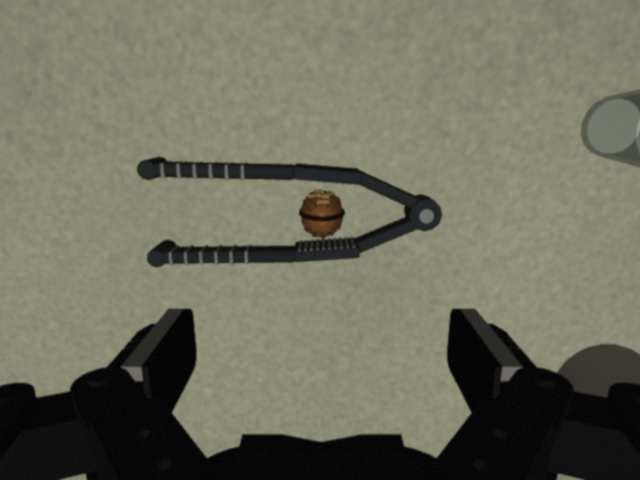

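View pics/s12.png

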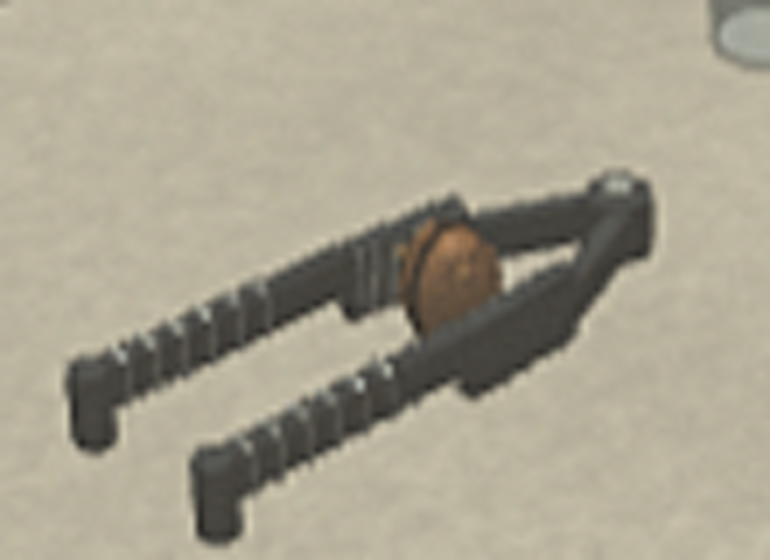

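View pics/w12c.png

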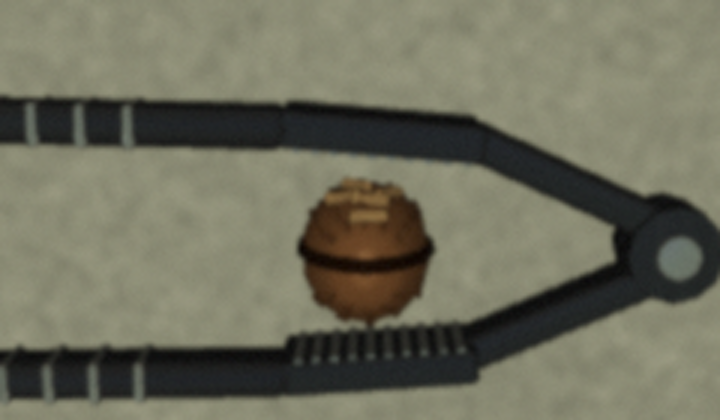

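Handles are open, and the nut stands upright at wrist pixel (322,212). I measure the dish, then pick.

Run:
```python
from h import *
w=cam("wrist"); p=px2w(w,[(300.7,212.7),(344,212),(322.3,212.3)],.0185); print(p, np.linalg.norm(p[1]-p[0]), cr(-.067,0,.0185))
t=cam("top"); crop(t,(75,225,120,135),"t12c",4)
```

```text
[[ 0.5473 -0.0018  0.0185]
 [ 0.5757 -0.0036  0.0185]
 [ 0.5614 -0.0027  0.0185]] 0.0284715029119793 [ 0.5627 -0.003   0.0185]
```

View pics/t12c.png

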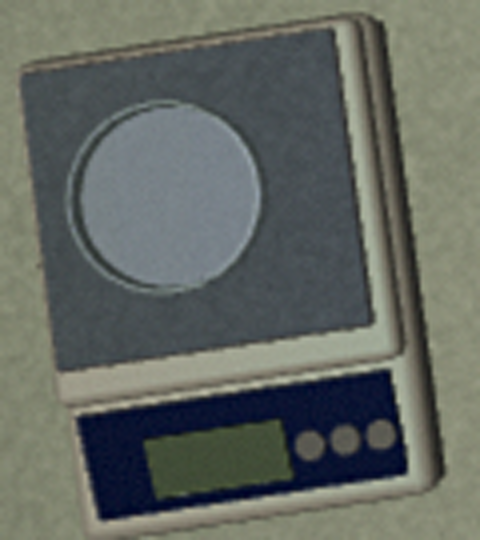

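Run:
```python
from h import *
t=cam("top"); d=px2w(t,[(117.75,273.75)],.058)[0]; print(d,px2w(t,[(116.2,274.3)],.069)[0],px2w(t,[(124.2,274.5)],.055)[0])
hand.move_gripper(.040,20)
P=[0.5614,-0.0027]
bot.reach([*P,.09],down(AX)); bot.servo_line([*P,.0205],velocity=.06)
print(get_obs()["wrist_force"],get_obs()["time_s"])
for g in (.032,.028,.024): hand.move_gripper(g,20)
o=get_obs(); print(o["gripper_width"],o["wrist_force"],o["time_s"])
bot.servo_line([*P,.06],velocity=.06); bot.servo_line([*P,.16],velocity=.12)
o=get_obs(); print(o["gripper_width"],o["time_s"])
cam("wrist","w13"); s=cam("side"); crop(s,(230,180,110,120),"s13",5)
```

```text
[0.5389 0.3395 0.058 ] [0.538  0.3384 0.069 ] [0.5371 0.3285 0.055 ]
[-0.6414  0.1919 -0.308 ] 38.8
0.026770521887251483 [-0.7584  0.3625  5.2188] 39.4833
0.027313945239167917 41.275
```

View pics/w13.png

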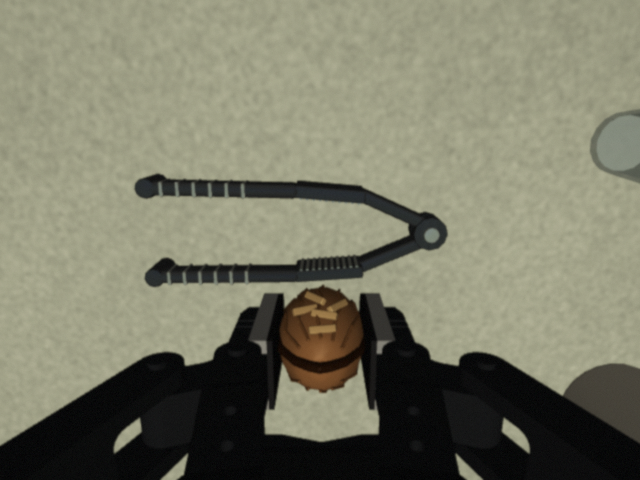

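View pics/s13.png

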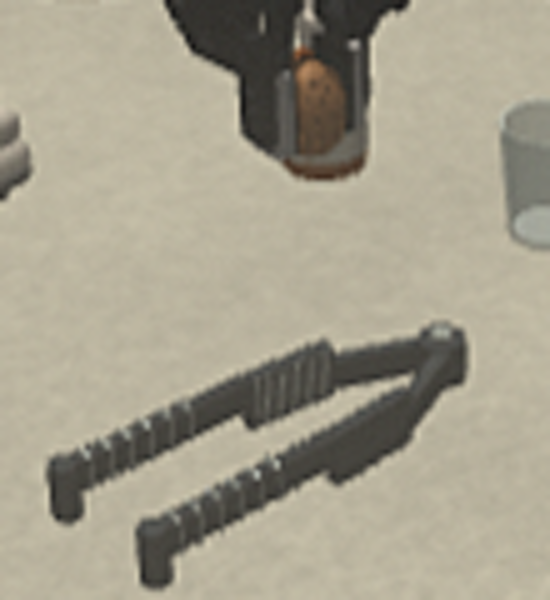

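The nut is held upright and the handles are open. I carry it to the dish.

Run:
```python
from h import *
D=[0.5386,0.3392]; q=down(AX+np.deg2rad(32))
bot.reach([*D,.17],q); bot.servo_line([*D,.088],velocity=.08)
bot.dwell(.1); f0=np.mean([get_obs()["wrist_force"][2] for _ in range(1)])
z=.082
while True:
    bot.servo_line([*D,z],velocity=.03); bot.dwell(.05); o=get_obs(); f=o["wrist_force"][2]; print(round(z,4),round(f,2))
    if f>2.0 or z<.0777: break
    z-=.0007
s=cam("side"); crop(s,(110,130,150,120),"s14",5)
print(o["time_s"])
```

```text
0.082 -0.55
0.0813 -0.29
0.0806 1.07
0.0799 0.21
0.0792 0.33
0.0785 3.04
45.8417
```

View pics/s14.png

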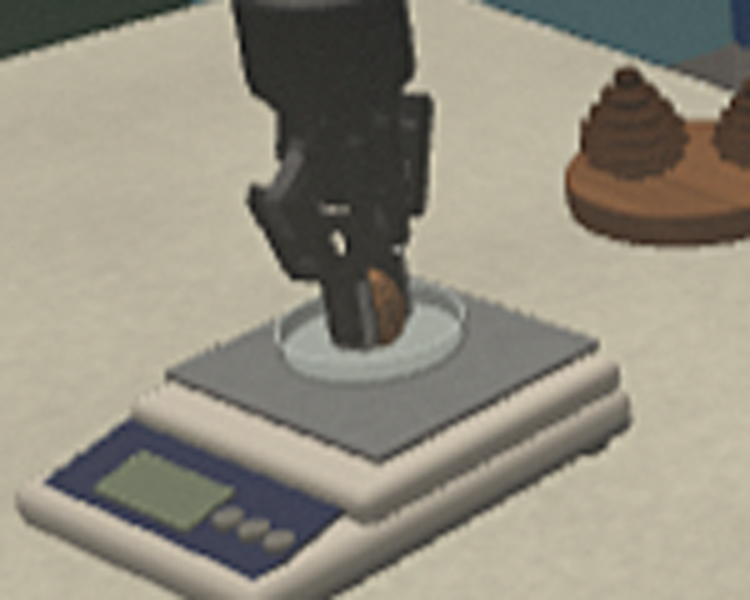

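Contact came at 0.0785, where the geometry predicts it. The nut is over the middle of the dish, so I release it.

Run:
```python
from h import *
D=[0.5386,0.3392]
hand.move_gripper(.032); hand.move_gripper(.037); bot.dwell(.2); print(get_obs()["wrist_force"])
bot.servo_line([*D,.13],velocity=.06); bot.servo_line([*D,.22],velocity=.15)
bot.dwell(.2)
print(get_obs()["time_s"])
s=cam("side"); crop(s,(110,130,150,120),"s15",5); cam("wrist","w15"); cam("side","s15f")
```

```text
[ 0.8255 -0.063   0.1259]
48.5
```

View pics/w15.png

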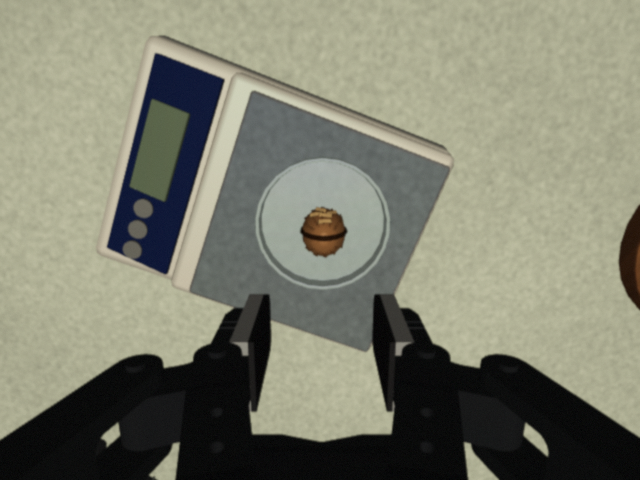

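View pics/s15f.png

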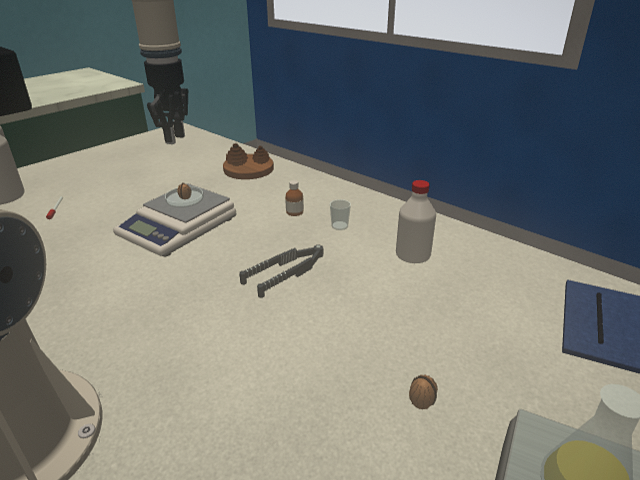

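View pics/s15.png

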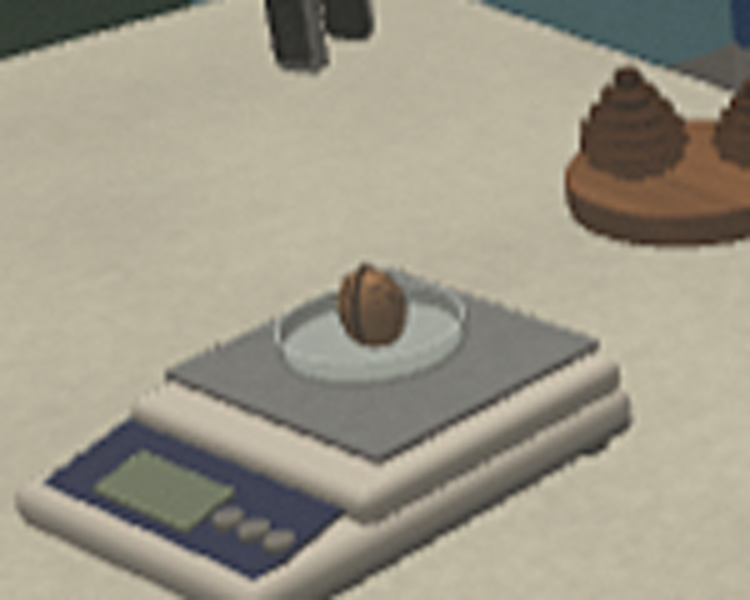

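The cracked nut stands in the middle of the dish: wrist (324,231), with the dish centre at (323,223). The cracker is open at side (285,265), the bottles and beaker have not moved, and the robot is clear.

```bash
python3 -c "
from h import *
hand_in(); print(get_obs()['time_s'])"
```

```text
the job is handed in; nothing more can be done
the job is handed in; nothing more can be done
```

I cracked the smaller walnut in the nutcracker, set it down in the glass dish on the balance and handed the job in at about 48.5 s of the 66 s. `hand_in()` gave no verdict, so whether it passed is unknown.

- **Placing:** I stood the nut upright between the jaws with a cheek to each jaw and let go. The wrist and side pictures showed it standing clear of the fingers.
- **Cracking:** I closed the handles in 0.3–0.5 mm steps and stopped when the wrist force fell from 20.5 N to 8.5 N. That was at a handle width of about 37.2 mm, and the picture showed the one cheek caved in.
- **Last checks:** The nut stands near the middle of the dish, and the dish lies flat on the pan. The handles are open, and the bottles and beaker look unmoved in the side picture. The gripper is well clear.

- **Stall:** The squeeze first stalled at about 39.1 mm because the 20 N grip limit was too low. I set the command back to the actual width, raised the limit to 40 N and carried on.
- **Disagreement:** My first seam angle from the top camera (-59°) differed from the wrist camera's (-51°). I used the wrist value, and the nut sat straight in the grip.
- **Not measured:** I inferred how far the shell gave from the force drop and the small step size, not from a direct measurement.

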